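# Slide the sample tray home on the colour reader and start the reading

## Robot

A 6-joint arm with a two-finger parallel gripper is mounted at the origin on the work surface. World frame = base frame: x ahead of the robot, y to its left, z up, the work surface at z = 0. Lengths are in m, angles in degrees, forces in N, time in s.
With the tool pointing down it reaches from about 0.4 to 0.825 m from the base axis. Payload 7 kg.
Tool frame: the origin (TCP) lies at the very end of the fingers, on their centre line; the grasp point (between the pads) lies 19 mm behind it (ctrl.grip_point_offset is the distance from the TCP to the grasp point, in m); x points along the fingers, z is the direction in which the jaws open and shut, and the axes are right-handed (so a half turn about x gives the same grasp; the last joint's range is limited). The gripper opens to 88 mm and grips with 3 to 60 N. Pads are 19 mm wide; open, the fingers measure 130 mm over their backs; the gripper's body (78 mm by 193 mm) begins 47 mm behind the grasp point.
Start: joints at [-50.3, 20.546, 0.682, 0, -70.136, -16.507], TCP at [0.266, -0.62, 0.227] pointing down, gripper open.
Joint ranges: [-176.03, 176.03], [-82.01, 121.73], [-58.28, 71.71], [-173.87, 95.51], [-174.79, -0.11], [-173.66, 173.66]. Speed limits (degrees/s): [136.94, 136.94, 172.46, 180, 180, 180].

## Interface

Orientations are given as [roll, pitch, yaw] about the fixed x, y, z axes, in that order (R = Rz(yaw) Ry(pitch) Rx(roll)).
In Python, from plant import get_obs, snapshot, calibration, close_job, ctrl gives the robot as it stands.
- The arm moves only by the tool move_arm, never from a script. Its argument "commands" is a list that holds one entry, the list of rows, each a list of 4 numbers: the shift along the tool's x, y, z in cm, then the turn about the tool's x in rad. In form: [[[dx, dy, dz, spin], ...]]. A call has 1 to 8 rows; each row shifts and turns the commanded pose from where the row before left it, along the tool's axes as they then stand; what a row does not reach is not made up. A row lasts 1/10 s, in which the tool goes at most 50 mm and 8.59 degrees, less where a joint would pass 70% of its speed; a pose out of reach is approached as far as the arm can. A call with a gripper value outside its range is refused whole. "jaw" is the finger opening in cm, from 0 to 8.76, set as the call begins (left out, the last holds). The fingers move at their own pace and stop on an object; the grip force is fixed at half the most. Time passes only in rows, so rows that do not move let the fingers close. It gives the time, the measured TCP pose, the force and the opening at its end, in the units of the state.
- get_obs(): the state, without advancing time (a new reading comes with each control period).
- snapshot(name): name is "scene" or "top" or "wrist"; returns (picture, depth): 400x640x3 uint8, red, green, blue; 400x640 float32, m along the optical axis (not along the pixel's ray), 0 where there is no reading.
- calibration(name): a dict with "mtx" (3x3 intrinsics, pixels), "T" (4x4, takes a point from camera to world coordinates); the wrist camera has in their place "tool_from_camera" (4x4, takes a point from camera to tool coordinates, whose origin is the TCP and whose axes are the tool frame's). Camera axes: x right, y up, looking along -z (the intrinsics and any distortion apply to the point x, -y, -z); pixel columns grow to the right and rows downward; lengths in m; the calibration is good to about 2 mm. A picture is of the moment at which its call begins: read the wrist's pose just before it. calibration takes no time and is no camera call.
- close_job(): hands the job in, once; it reports no verdict.
The state is a dict: "clock": time; "joint_pos": joint angles; "qvel": joint speeds; "tau": joint torques, N m; "tool_pos": TCP position; "orientation": TCP orientation; "force": force on the tool from outside, world axes, zero at the start; "moment": the same for the moment, N m; "opening": finger opening in m.
Only numpy, scipy, OpenCV 4.12 (cv2) and the standard library are available. Lean on these libraries where they do the work, as an engineer would, in place of code of your own. Each camera call takes 0.05 s, during which the arm holds its last target. There are 200 camera calls.

## Task

With the fingertips behind its upright lip, gently push the grey sample tray along its rails towards the cream-coloured reader until you feel it drop into its locating notches and sit level. Then press the large round key on the reader's deck fully down and let it go, leaving the small key alone. Pick nothing up, do not touch the amber jar riding upright on the tray, and leave the other glassware and tools where they are.

Things in the scene. Friction and masses are not known exactly. Their poses are not given: they have to be found in the camera images.
- stage: Fixed aluminium loading rails with a cream reader at their end, one rigid unit. Origin on the bench, under the centre of the tray's home place; x along the rails towards the reader (push direction), z up. Runner tops 14 mm high, x -250 to 75 mm; side guides at y +-60 mm, 6 mm thick, 26 mm high, 114 mm clear between them.
- notch (a point): Point on the notch floor level, 8 mm above the stage's origin: where the tray's origin comes when home. Around it four notches in the runners, 6 mm deep, 20 mm long, one per tray foot: centres at stage x 45, y +-26 and x -45, y +-46 mm.
- deck (a point): Middle of the top of the cream reader's low deck, 185 mm ahead of the stage's origin, 50 mm high. Deck from stage x 90 to 280 mm, 200 mm wide; behind it the reader's head, x 280 to 410 mm, 235 mm high.
- tray: Loose grey tray, 0.2 to 0.45 kg, board 130 x 110 x 8 mm on four feet (14 mm long, 8 high). Origin at its centre, level with the feet's underside; x towards the reader, z up. Starts on the runner tops (origin 14 mm high), 90 to 170 mm short of home; slides with 1 to 4 N. At home it drops 6 mm, within 3 mm of the stage's origin along the rails, and the notch walls stop it rigidly.
- lip (a point): Point on the tray's rear (push) face, at the middle of its upright lip: 65 mm behind the tray's origin, 26 mm above it. The lip is 90 mm wide, 6 mm thick and reaches from 16 to 36 mm above the origin; below it the board's edge (8 to 16 mm) is flush with it.
- well (a point): Centre of the floor of the tray's square jar well, 20 mm ahead of the tray's origin and 16 mm above it; the well's rim is 10 mm high, 46 mm square inside.
- jar: Amber sample jar, 40 mm diameter, 50 mm high, standing loose in the tray's well. Origin at the centre of its underside, z along its axis. Not to be touched.
- start_top (a point): Centre of the top of the large round black key (36 mm diameter, in a 52 mm grey collar 12 mm high) on the reader's deck. Top 72 mm above the bench; the key goes straight down.
- start (a joint): Travel of the large key, m: 0 released, 0.006 fully down. Sprung: begins to move at about 1.5 N, fully down at about 5 N, comes back by itself.
- aux_top (a point): Centre of the top of the small round black key (18 mm diameter, in a 34 mm grey collar 12 mm high) on the same deck, 72 mm to the side of the large key, on either side of it. Top 72 mm above the bench. To be left alone.
- aux (a joint): Travel of the small key, m: 0 released, 0.006 fully down, equally sprung.
- vial: Bystander: clear vial, 28 mm diameter, 45 mm high, on the bench beside the rails (stage y positive). Origin centre of underside.
- spare: Bystander: amber jar like the sample jar, 40 mm diameter, 50 mm high, on the bench beside the rails (stage y positive). Origin centre of underside.
- dish: Bystander: glass culture dish, 80 mm diameter, 14 mm high, on the bench beside the rails (stage y negative). Origin centre of underside.
- beaker: Bystander: beaker, 68 mm diameter, 85 mm high, left on the bench. Origin centre of underside.
- reagent: Bystander: amber bottle, 72 mm diameter, 150 mm high, beyond the rails. Origin centre of underside.
- reagent2: Bystander: amber bottle, 60 mm diameter, 125 mm high, beyond the rails. Origin centre of underside.
- spatula: Bystander: thin steel lab spatula, 170 mm long, 5 to 8 mm thick, lying beyond the rails, its length along its x axis. Origin under its middle.
Mind the look-alikes: they are no part of the job. What is meant by the tray is not turquoise, and is the larger of those in its own colour.

How it is judged (in metres and radians):
On the way, in this order (a step that is already met when the one before it is completed fails the run):
1. the tray is slid home and has dropped level into its notches (x of tray in the frame of stage between -0.006 and 0.006 m and z of tray in the frame of stage between 0.005 and 0.01 m and angle between tray's own z axis and vertical below 0.03 rad and angle between the x axis of tray and the x axis of stage, either way round below 0.05 rad), for 0.2 s.
2. the large key is pressed fully down (value of joint start above 0.0045 m), for 0.05 s.
At the end, for the whole second after the job is handed in: tray at rest level in its notches (within 6 mm of home along the rails, origin 5 to 10 mm above the bench, tilt under 0.03 rad, yaw within 0.05 rad); jar at rest upright in its well (within 8 mm, tilt under 0.1 rad); both keys up (under 1.5 mm) (all of step 1 and horizontal distance between jar and well below 0.008 m and angle between jar's own z axis and vertical below 0.1 rad and value of joint each of start, aux below 0.0015 m and linear speed of each of tray, jar below 0.02 m/s); the robot touches nothing.
It fails at once if the small key is pressed (over 2.5 mm), or the large one before the tray is home (value of joint aux above 0.0025 m or (value of joint start above 0.0025 m and not (x of tray in the frame of stage between -0.006 and 0.006 m and z of tray in the frame of stage between 0.005 and 0.01 m))).
It fails at once if the tray is lifted (over 8 mm above the runners) or tipped (over 0.2 rad) (z of tray in the frame of stage above 0.022 m or angle between tray's own z axis and vertical above 0.2 rad).
It fails at once if the tray is rammed: pushed with over 40 N (contact force between any of the fingers, the arm and tray above 40 N).
It fails at once if the jar is touched (over 1 N), tipped (over 0.3 rad) or leaves its well (contact force between any of the fingers, the arm and jar above 1 N or angle between jar's own z axis and vertical above 0.3 rad or distance between jar and well above 0.02 m).
It fails at once if a bystander is moved by more than 30 mm (distance of any of vial, spare, dish, beaker, reagent, reagent2, spatula from where it was at the start of the episode above 0.03 m).
It also fails if it takes over 45 s, if anything falls off the work surface, if the arm or the gripper's body presses on something with over 40 N, if the wrist force passes 120 N, or if a joint passes its speed limit or range.

## Working session

There is one attempt and no reset: what is moved stays moved. The work goes in short steps, Python scripts to look and compute and a tool call to move; the robot and the scene stay as the last step left them, time stands still between calls to the robot, and variables do not carry over. Pictures are saved under pics/ and viewed, about 8 in all and at most 12, crops included, and the job is handed in when it is done.

Besides the shell and the picture viewer there is one more tool, called after ">>>" as name(argument=value, ...), one argument or row to a line, values as JSON. move_arm: Moves the arm, as the interface text tells. Its arguments: {"type":"object","properties":{"commands":{"type":"array"},"jaw":{"type":"number"}},"required":["commands"]}

```bash
mkdir -p pics; ls; cat > h.py <<'E'
from plant import *
import numpy as np, cv2
from scipy.spatial.transform import Rotation as R
def camT(name,o=None):
    c=calibration(name)
    if 'T' in c: return c['mtx'],np.array(c['T'])
    o=o or get_obs(); W=np.eye(4); W[:3,:3]=R.from_euler('xyz',o['orientation'],degrees=True).as_matrix(); W[:3,3]=o['tool_pos']
    return c['mtx'],W@np.array(c['tool_from_camera'])
def cloud(d,K,T):
    v,u=np.mgrid[:400,:640]; K=np.array(K)
    p=np.stack([(u-K[0,2])/K[0,0]*d,-(v-K[1,2])/K[1,1]*d,-d],-1)
    return p@T[:3,:3].T+T[:3,3]
E
python3 - <<'E'
from h import *
print(get_obs())
for n in('top','scene'):
    c=calibration(n); print(c)
    o=get_obs(); im,d=snapshot(n); np.savez(n+'0.npz',im=im,d=d)
    cv2.imwrite(f'pics/{n}0.png',im[...,::-1])
print(calibration('wrist'))
E
```

```text
pics
{'clock': 0.0, 'joint_pos': array([-5.03011819e+01,  2.05922176e+01,  6.34100585e-01, -2.04368195e-02,
       -7.01372317e+01, -1.65071286e+01]), 'qvel': array([-0.03714102,  0.00396031, -0.03766929, -0.08525801, -0.05932734,
       -0.00021266]), 'tau': array([ 1.02642527e-03, -5.82721782e+01,  2.93051291e+01,  6.99727848e+00,
        6.74785028e-03, -1.34798138e-04]), 'tool_pos': array([ 0.26560273, -0.62000795,  0.22561536]), 'orientation': array([  5.11663895,  89.90273436, 118.3013686 ]), 'force': array([ 0.18650269, -0.0503968 , -0.34317018]), 'moment': array([ 0.01960694, -0.0285215 ,  0.00113083]), 'opening': 0.08770637370528042}
{'mtx': array([[501.67930907,   0.        , 312.02675259],
       [  0.        , 501.67930907, 204.64453743],
       [  0.        ,   0.        ,   1.        ]]), 'T': array([[-0.00972993,  0.99690749, -0.07797938,  0.44201827],
       [-0.99983476, -0.01089667, -0.01455068,  0.09989248],
       [-0.0153554 ,  0.07782492,  0.99684878,  1.60639136],
       [ 0.        ,  0.        ,  0.        ,  1.        ]])}
{'mtx': array([[390.99476339,   0. 
[... 203 characters left out ...]
0.54902596,  0.51714013, -0.65660991, -0.64232195],
       [ 0.00872168,  0.78201396,  0.62319989,  0.77247606],
       [ 0.        ,  0.        ,  0.        ,  1.        ]])}
{'mtx': array([[296.92938879,   0.        , 316.73099438],
       [  0.        , 296.92938879, 198.42950635],
       [  0.        ,   0.        ,   1.        ]]), 'tool_from_camera': array([[ 5.75906266e-04,  2.99830748e-01, -9.53992238e-01,
        -1.58748361e-01],
       [ 7.26513835e-04,  9.53992019e-01,  2.99831117e-01,
         8.15915350e-02],
       [ 9.99999570e-01, -8.65763179e-04,  3.31578796e-04,
        -8.08697457e-04],
       [ 0.00000000e+00,  0.00000000e+00,  0.00000000e+00,
         1.00000000e+00]])}
```

View pics/top0.png

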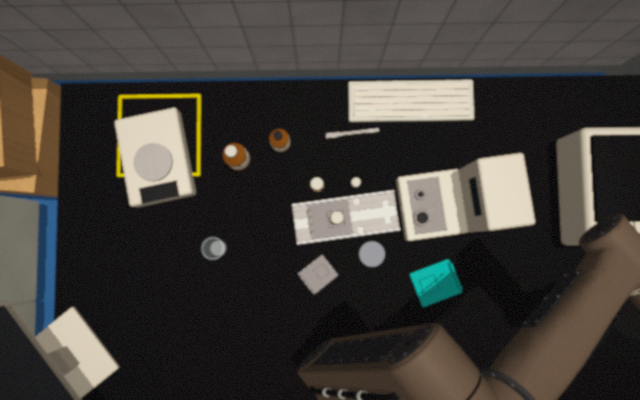

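View pics/scene0.png

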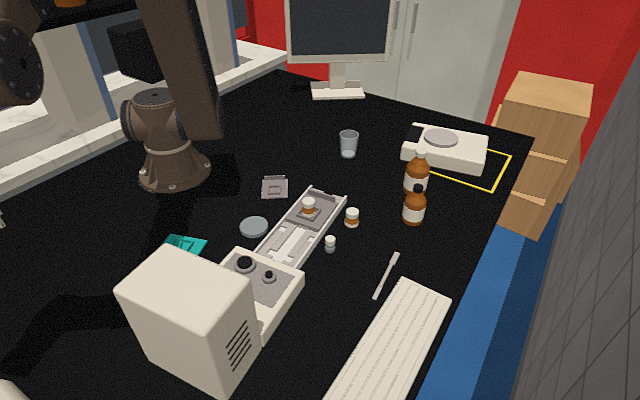

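The top view shows the rails running from (292,222) to (400,210). The grey tray with its jar is at (335,217) and the reader is at (400–535, 155–240). On the deck, the large key is at (422,217) and the small one at (420,195).

Candidates for the tray:
- Grey tray on the rails, (335,217): the larger of the two grey ones, carries the jar, so this is the one meant.
- Small grey tray, (318,274): a look-alike.
- Turquoise tray, (436,283): the wrong colour.

I'll confirm in an enlarged crop and measure.

```bash
python3 - <<'E'
from h import *
z=np.load('top0.npz'); im,d=z['im'],z['d']
K,T=camT('top'); P=cloud(d,K,T)
def at(u,v): print((u,v),np.round(np.median(P[v-1:v+2,u-1:u+2].reshape(-1,3),0),4))
for u,v in[(422,217),(420,195),(440,200),(500,190),(337,217),(318,222),(335,202),(297,210),(380,212),(318,274),(250,220),(317,184),(356,182),(372,254)]: at(u,v)
# rail+reader footprint
m=np.zeros(d.shape,np.uint8); m[150:245,288:540]=1
H=P[...,2]; base=np.median(H[250:260,240:280]); print('bench',base)
def rect(sel,n):
    q=P[sel][:,:2].astype(np.float32); r=cv2.minAreaRect(q); print(n,len(q),np.round(r[0],4),np.round(r[1],4),r[2])
mm=m.astype(bool)
mm2=mm.copy(); mm2[:,:392]=0; mm2[:,470:]=0
rect(mm2&(abs(H-base-.05)<.006),'deck')
mm3=mm.copy(); mm3[:,398:]=0; mm3[:188]=0
rect(mm3&(H-base>.008)&(H-base<.09),'rails')
rect(mm&(H-base>.2),'head')
c=cv2.resize(im[150:300,285:465],None,fx=4.4,fy=4,interpolation=cv2.INTER_CUBIC)
cv2.imwrite('pics/crop.png',c[...,::-1])
E
```

```text
(422, 217) [ 0.5205 -0.2133  0.0719]
(420, 195) [ 0.5882 -0.209   0.0711]
(440, 200) [ 0.5734 -0.2742  0.0542]
(500, 190) [ 0.5839 -0.3943  0.2345]
(337, 217) [0.5229 0.0466 0.0796]
(318, 222) [0.5105 0.1047 0.031 ]
(335, 202) [0.573  0.0505 0.0295]
(297, 210) [0.55   0.1712 0.0159]
(380, 212) [ 0.541  -0.093   0.0099]
(318, 274) [0.3473 0.1065 0.0142]
(250, 220) [ 0.5206  0.3235 -0.0017]
(317, 184) [0.6283 0.1065 0.0475]
(356, 182) [ 0.6337 -0.0159  0.0455]
(372, 254) [ 0.4083 -0.0645  0.0135]
bench -1.3071250116181155e-05
deck 3318 [ 0.5617 -0.2538] [0.1998 0.1942] 7.622974395751953
rails 3660 [0.5307 0.026 ] [0.3453 0.1779] 88.5780029296875
head 3751 [ 0.5533 -0.1832] [0.2004 0.5894] 7.152823448181152
```

View pics/crop.png

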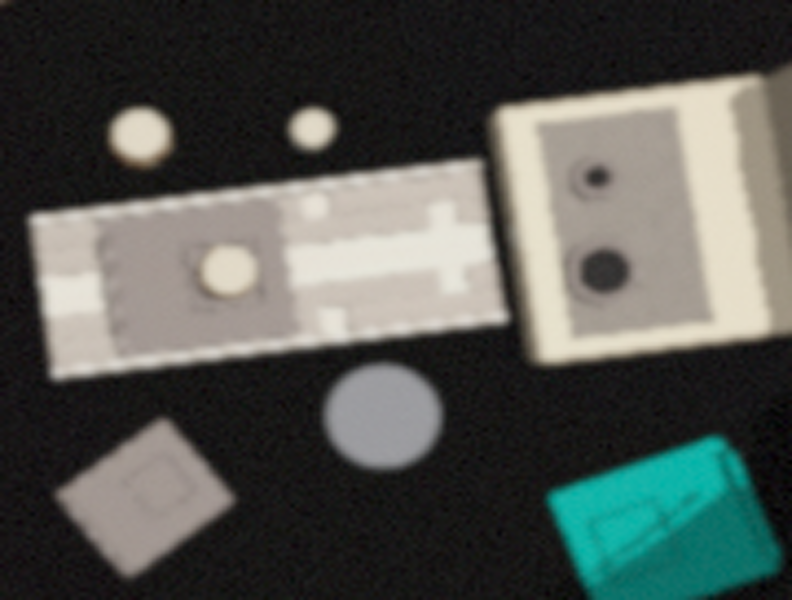

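The crop confirms it: the tray on the rails is the larger grey one and carries the jar. The small grey tray and the turquoise one stay out of it. Next I'll refine the stage and tray frames and work out the tool axes.

```bash
cat > m.py <<'E'
from h import *
def rail(im,d,K,T):
    P=cloud(d,K,T); H=P[...,2]
    s=np.zeros(d.shape,bool); s[186:250,288:399]=1
    m=(s&(im.min(-1)>75)).astype(np.uint8)
    n,l,st,_=cv2.connectedComponentsWithStats(m); k=1+np.argmax(st[1:,4]); m=(l==k)
    q=P[m][:,:2].astype(np.float32); return m,P,cv2.minAreaRect(q),cv2.boxPoints(cv2.minAreaRect(q)),st[k]
E
python3 - <<'E'
from m import *
z=np.load('top0.npz'); im,d=z['im'],z['d']; K,T=camT('top')
m,P,r,b,st=rail(im,d,K,T); print(r,np.round(b,4),st)
H=P[...,2]
q=P[170:250,392:470].reshape(-1,3); c=q[(abs(q[:,2]-.05)<.004)]
y=np.deg2rad(7.45); u=np.array([np.sin(y),-np.cos(y)]); v=np.array([np.cos(y),np.sin(y)])
print('deck u',np.percentile(c[:,:2]@u,[1,99]),'v',np.percentile(c[:,:2]@v,[1,99]))
rr=P[m]; print('rail u',np.percentile(rr[:,:2]@u,[.5,99.5]),'v',np.percentile(rr[:,:2]@v,[.5,99.5]))
s=P[m]; s=s[abs(s[:,2]-.030)<.004]; print('board u',np.percentile(s[:,:2]@u,[1,99]),'v',np.percentile(s[:,:2]@v,[1,99]))
s=P[m]; s=s[abs(s[:,2]-.05)<.004]; print('lip u',np.percentile(s[:,:2]@u,[1,50,99]),'v',np.percentile(s[:,:2]@v,[1,99]),len(s))
for n,(u0,v0) in dict(start=(422,217),aux=(420,195)).items():
    w=np.zeros(d.shape,bool); w[v0-8:v0+9,u0-8:u0+9]=1; k=w&(im.max(-1)<70)
    print(n,k.sum(),np.median(P[k],0), P[k][:,:2].mean(0))
w=np.zeros(d.shape,bool); w[205:230,325:350]=1; w&=H>.074; j=P[w][:,:2].mean(0); print('jar',j,j@u,j@v)
print(v); o=get_obs(); M=R.from_euler('xyz',o['orientation'],degrees=True).as_matrix(); print(M.round(3))
E
```

```text
((0.5245843529701233, 0.01665017008781433), (0.14254602789878845, 0.33690929412841797), 7.328714847564697) [[ 0.4324  0.1746]
 [ 0.4754 -0.1595]
 [ 0.6168 -0.1413]
 [ 0.5738  0.1928]] [ 291  189  108   56 4457]
deck u [0.23070024 0.41885979] v [0.42674793 0.6206152 ]
rail u [-0.11509936  0.21600732] v [0.45676184 0.59292708]
board u [-0.08607654  0.18846067] v [0.46259994 0.58695263]
lip u [-0.06304024 -0.05884483  0.04105338] v [0.48600249 0.56931064] 57
start 67 [ 0.52055145 -0.2130318   0.07065457] [ 0.52002626 -0.21285245]
aux 8 [ 0.59100369 -0.20896061  0.07151781] [ 0.59153603 -0.20921375]
jar [0.52139435 0.04768745] 0.02031958898556515 0.5231761455699553
[0.99155839 0.12966094]
[[-0.001 -0.919 -0.394]
 [ 0.001 -0.394  0.919]
 [-1.     0.     0.001]]
```

>>> move_arm(
  commands=[
    [[-0.6, 0, 0, -0.145], [-0.6, 0, 0, -0.145], [-0.6, 0, 0, -0.145], [-0.6, 0, 0, -0.145], [-0.6, 0, 0, -0.145], [-0.6, 0, 0, -0.145], [-0.6, 0, 0, -0.145], [-0.6, 0, 0, -0.145]],
  ],
  jaw=4,
)

```text
clock: 0.9
tool_pos: [0.2657, -0.6202, 0.2742]
orientation: [-61.8, 89.9, 118.2]
force: [0.5, -0.4, 1.2]
opening: 0.0405
```

>>> move_arm(
  commands=[
    [[0, 0, 0, -0.135], [0, -2, -0.9, 0], [0, -3.6, -1.65, 0], [0, -3.6, -1.65, 0], [0, -3.6, -1.65, 0], [0, -3.6, -1.65, 0], [0, -3.6, -1.65, 0], [0, -3.6, -1.65, 0]],
  ],
)

```text
clock: 1.7
tool_pos: [0.3425, -0.3709, 0.2743]
orientation: [-56.1, 90.0, 131.3]
force: [0.9, 0.3, 0.3]
opening: 0.04
```

>>> move_arm(
  commands=[
    [[0, -3.6, -1.65, 0], [0, -3.6, -1.65, 0], [0, -3.6, -1.65, 0], [0, -3.6, -1.65, 0], [0, -3.6, -1.65, 0], [0, -3.6, -1.65, 0], [0, -3.6, -1.65, 0], [0, -3.6, -1.65, 0]],
  ],
)

```text
clock: 2.5
tool_pos: [0.4363, -0.0683, 0.2746]
orientation: [-130.9, 90.0, 56.5]
force: [1.5, -0.1, 0.0]
opening: 0.0399
```

>>> move_arm(
  commands=[
    [[0, -3.6, -1.65, 0], [0, -3.6, -1.65, 0], [0, -3.6, -1.65, 0], [0, -3.6, -1.65, 0], [0, -2, -0.9, 0], [0, 0, 0, 0], [0, 0, 0, 0]],
  ],
)

```text
clock: 3.2
tool_pos: [0.4894, 0.1026, 0.274]
orientation: [20.2, 89.9, -152.3]
force: [0.1, -0.1, 0.2]
opening: 0.0403
```

>>> move_arm(
  commands=[
    [[0, -2, -0.9, 0], [0, -2, -0.9, 0], [0, -2, -0.7, 0], [1, -0.5, 0, 0], [3, 0, 0, 0], [3, 0, 0, 0], [1, 0, 0, 0], [0, 0, 0, 0]],
  ],
)

```text
clock: 4.0
tool_pos: [0.5053, 0.1697, 0.1931]
orientation: [31.2, 89.8, -141.4]
force: [0.5, -1.3, 0.2]
opening: 0.0401
```

```bash
python3 - <<'E'
from h import *
y=np.deg2rad(7.45); u=np.array([np.sin(y),-np.cos(y)]); v=np.array([np.cos(y),np.sin(y)])
o=get_obs(); M=R.from_euler('xyz',o['orientation'],degrees=True).as_matrix(); print(M.round(4))
p=o['tool_pos']; print(p,'u',p[:2]@u,'v',p[:2]@v, o['force'], o['joint_pos'])
print('yaw of tool y rel u deg',np.degrees(np.arctan2(M[:2,1]@v,M[:2,1]@u)))
K,T=camT('wrist',o); im,d=snapshot('wrist'); np.savez('w1.npz',im=im,d=d,K=K,T=T)
P=cloud(d,K,T); cv2.imwrite('pics/w1.png',im[...,::-1])
q=P.reshape(-1,3); U=q[:,:2]@u; V=q[:,:2]@v
s=(U>-.08)&(U<-.045)&(abs(V-.524)<.06)&(abs(q[:,2]-.05)<.004)
print('lip',s.sum(),np.percentile(U[s],[1,50,99]),np.percentile(V[s],[1,99]),np.median(q[s,2]))
a,b=np.polyfit(V[s],U[s],1); print('lip slope deg',np.degrees(np.arctan(a)))
E
```

```text
[[-0.0027  0.1288 -0.9917]
 [-0.0022 -0.9917 -0.1288]
 [-1.      0.0018  0.003 ]]
[0.50531986 0.16967762 0.19305633] u -0.10272501810506814 v 0.5230547112495793 [ 0.54651177 -1.33754483  0.21514529] [ 3.96474745e+01  8.78040138e+00 -1.98648105e+01 -4.08229074e-03
 -6.15564423e+01 -3.22440773e+01]
yaw of tool y rel u deg -0.04839616407065838
lip 617 [-0.06253364 -0.05932003 -0.05638256] [0.47997949 0.5668311 ] 0.0503300896410383
lip slope deg 0.04580830583197401
```

View pics/w1.png

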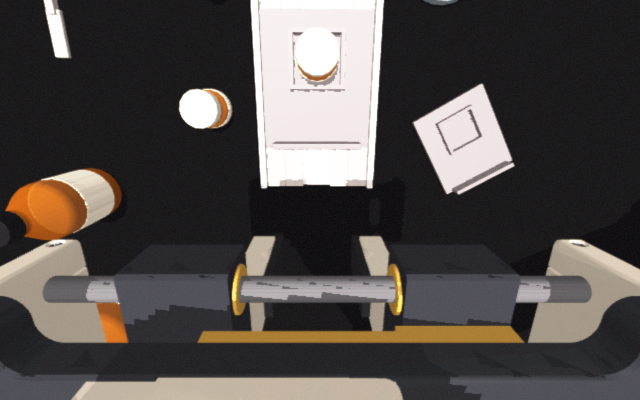

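The wrist view shows the lip at (317,146), square to the tool, with its rear face at u = -0.0625. The fingers are centred about 30 mm behind it. I'll descend, then approach slowly.

>>> move_arm(
  commands=[
    [[1.5, 0, 0, 0], [3, 0, 0, 0], [3, 0, 0, 0], [3, 0, 0, 0], [3, 0, 0, 0], [1.5, 0, 0, 0], [0.9, 0, 0, 0], [0, 0, 0, 0]],
  ],
)

```text
clock: 4.85
tool_pos: [0.5066, 0.1703, 0.0357]
orientation: [112.2, 90.0, -60.4]
force: [-0.1, -0.6, 0.1]
opening: 0.04
```

>>> move_arm(
  commands=[
    [[0, 0.5, 0, 0], [0, 0.7, 0, 0], [0, 0.6, 0, 0], [0, 0.3, 0, 0], [0, 0.2, 0, 0], [0, 0.2, 0, 0], [0, 0.2, 0, 0], [0, 0.2, 0, 0]],
  ],
)

```text
clock: 5.65
tool_pos: [0.5099, 0.1414, 0.0356]
orientation: [-114.8, 90.0, 72.6]
force: [0.5, 2.5, -0.1]
opening: 0.0405
```

>>> move_arm(
  commands=[
    [[0, 0.2, 0, 0], [0, 0.3, 0, 0], [0, 0.4, 0, 0], [0, 0.4, 0, 0], [0, 0.4, 0, 0], [0, 0.4, 0, 0], [0, 0.4, 0, 0], [0, 0.4, 0, 0]],
  ],
)

```text
clock: 6.45
tool_pos: [0.5136, 0.1122, 0.0356]
orientation: [-161.4, 90.0, 26.0]
force: [-1.4, 1.4, -0.6]
opening: 0.0402
```

>>> move_arm(
  commands=[
    [[0, 0.4, 0, 0], [0, 0.4, 0, 0], [0, 0.4, 0, 0], [0, 0.4, 0, 0], [0, 0.4, 0, 0], [0, 0.4, 0, 0], [0, 0.4, 0, 0], [0, 0.4, 0, 0]],
  ],
)

```text
clock: 7.25
tool_pos: [0.5177, 0.0805, 0.0356]
orientation: [-76.0, 90.0, 111.4]
force: [-1.4, 2.1, -0.7]
opening: 0.0399
```

>>> move_arm(
  commands=[
    [[0, 0.4, 0, 0], [0, 0.4, 0, 0], [0, 0.4, 0, 0], [0, 0.4, 0, 0], [0, 0.4, 0, 0], [0, 0.4, 0, 0], [0, 0.4, 0, 0], [0, 0.4, 0, 0]],
  ],
)

```text
clock: 8.05
tool_pos: [0.5218, 0.0487, 0.0355]
orientation: [26.3, 90.0, -146.3]
force: [-0.8, 2.5, 0.3]
opening: 0.0404
```

>>> move_arm(
  commands=[
    [[0, 0.4, 0, 0], [0, 0.4, 0, 0], [0, 0.4, 0, 0], [0, 0.4, 0, 0], [0, 0.4, 0, 0], [0, 0.4, 0, 0], [0, 0.3, 0, 0], [0, 0.2, 0, 0]],
  ],
)

```text
clock: 8.85
tool_pos: [0.5256, 0.02, 0.0356]
orientation: [-26.5, 90.0, 160.9]
force: [-0.2, 3.1, 1.3]
opening: 0.0398
```

>>> move_arm(
  commands=[
    [[0, 0.1, 0, 0], [0, 0.1, 0, 0], [0, 0.1, 0, 0], [0, 0.1, 0, 0], [0, 0.1, 0, 0], [0, 0.1, 0, 0], [0, 0.1, 0, 0], [0, 0.1, 0, 0]],
  ],
)

```text
clock: 9.65
tool_pos: [0.5266, 0.0123, 0.0356]
orientation: [-14.4, 90.0, 172.9]
force: [0.2, 2.1, 1.9]
opening: 0.0402
```

>>> move_arm(
  commands=[
    [[0, 0.1, 0, 0], [0, 0.1, 0, 0], [0, 0.1, 0, 0], [0, 0.1, 0, 0]],
  ],
)

```text
clock: 10.05
tool_pos: [0.527, 0.0082, 0.0355]
orientation: [29.6, 90.0, -143.0]
force: [0.7, 0.2, 0.3]
opening: 0.0401
```

>>> move_arm(
  commands=[
    [[0, 0.1, 0, 0], [0, 0.1, 0, 0], [0, 0, 0, 0]],
  ],
)

```text
clock: 10.35
tool_pos: [0.5273, 0.0062, 0.0355]
orientation: [33.6, 90.0, -139.0]
force: [-0.2, 2.0, -0.1]
opening: 0.0399
```

```bash
cat > chk.py <<'E'
from h import *
import sys
y=np.deg2rad(7.45); u=np.array([np.sin(y),-np.cos(y)]); v=np.array([np.cos(y),np.sin(y)])
o=get_obs(); p=o['tool_pos']; print('tcp u v z',p[:2]@u,p[:2]@v,p[2],o['force'])
K,T=camT('wrist',o); im,d=snapshot('wrist'); P=cloud(d,K,T); cv2.imwrite(f'pics/{sys.argv[1]}.png',im[...,::-1])
np.savez(sys.argv[1]+'.npz',im=im,d=d,K=K,T=T)
q=P.reshape(-1,3); U=q[:,:2]@u-.139; V=q[:,:2]@v-.524; Z=q[:,2]
s=(abs(V)<.045)&(abs(U)<.058)&(Z>.015)&(Z<.034)&((abs(U-.02)>.035)|(abs(V)>.035))
A=np.c_[U[s],V[s],np.ones(s.sum())]; c=np.linalg.lstsq(A,Z[s],rcond=None)[0]; print('board z@0',c[2],'slopes',c[:2],s.sum(),np.median(Z[s]))
s=(abs(U+.062)<.012)&(abs(V)<.044)&(Z>.038)&(Z<.054); print('lip',s.sum(),np.percentile(U[s],[2,50,98]) if s.sum() else '',np.median(Z[s]) if s.sum() else '')
s=(abs(U-.02)<.03)&(abs(V)<.03)&(Z>.066)&(Z<.09); print('jar top',U[s].mean(),V[s].mean(),np.median(Z[s]))
E
python3 chk.py w2
```

```text
tcp u v z 0.0622281173916444 0.5236414252906546 0.035523154796085143 [-0.15238574  1.98294389 -0.13257696]
board z@0 0.02461620034049751 slopes [ 0.000143   -0.00060339] 16452 0.024607979843533884
lip 2862 [-0.06902262 -0.06150027 -0.05850422] 0.04436972672911585
jar top 0.020603717250403865 -0.0010569498064061202 0.07457890072495046
```

The tray has dropped: the board top is down 6 mm to 0.0246 and level, and the jar is centred in the well. I'll retreat, rise, close the fingers and go over to the key.

>>> move_arm(
  commands=[
    [[0, -0.3, 0, 0], [0, -0.7, 0, 0], [0, -1, 0, 0], [0, -1, 0, 0], [-1, 0, 0, 0], [-3, 0, 0, 0], [-4, 0, 0, 0], [-4, 0, 0, 0]],
  ],
)

```text
clock: 11.2
tool_pos: [0.523, 0.0363, 0.1573]
orientation: [26.9, 90.0, -145.7]
force: [0.9, 0.0, -0.0]
opening: 0.0396
```

>>> move_arm(
  commands=[
    [[-1, 1, 0.4, 0], [0, 3, 0.4, 0], [0, 3.5, 0.4, 0], [0, 3.5, 0.4, 0], [0, 3.5, 0.4, 0], [0, 3.5, 0.4, 0], [0, 2, 0.4, 0], [0, 0, 0, 0]],
  ],
  jaw=0,
)

```text
clock: 12.0
tool_pos: [0.5208, -0.1678, 0.1655]
orientation: [7.3, 90.0, -165.5]
force: [0.4, -0.2, -0.2]
opening: 0.0004
```

```bash
python3 chk.py w3; python3 - <<'E'
from h import *
z=np.load('w3.npz'); im,d=z['im'],z['d']; P=cloud(d,z['K'],z['T']); H=P[...,2]
m=((im.max(-1)<70)&(H>.06)&(H<.08)).astype(np.uint8)
n,l,st,c=cv2.connectedComponentsWithStats(m)
for k in range(1,n):
    if st[k,4]>40: print(st[k],c[k].round(1),P[l==k].mean(0).round(4),np.median(H[l==k]))
E
```

```text
tcp u v z 0.23394336834458873 0.4946051989551566 0.1655175997794509 [ 0.41792393 -0.22589392 -0.24163782]
board z@0 0.02471455374815933 slopes [-0.0043644  -0.00098198] 527 0.024504566649905246
lip 135 [-0.06372697 -0.05942274 -0.05789632] 0.0436006284001757
jar top nan nan nan
[ 307  126   41   42 1344] [326.6 146.7] [ 0.5188 -0.2175  0.0724] 0.07246637878818168
[232 130  22  21 363] [242.6 139.7] [ 0.5895 -0.2143  0.0716] 0.07216666663497284chk.py:11: RuntimeWarning: Mean of empty slice.
  s=(abs(U-.02)<.03)&(abs(V)<.03)&(Z>.066)&(Z<.09); print('jar top',U[s].mean(),V[s].mean(),np.median(Z[s]))
  ret = ret.dtype.type(ret / rcount)
  return _methods._mean(a, axis=axis, dtype=dtype,
```

View pics/w3.png

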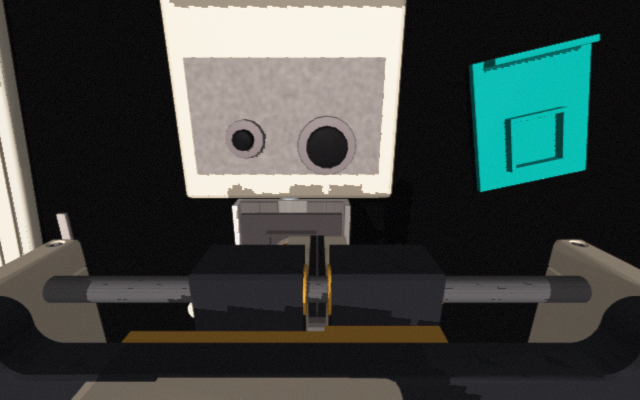

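The large key is at (327,147), world (0.519, -0.217). The small one is at (243,140), which is stage-left and well away.

>>> move_arm(
  commands=[
    [[0, 1.5, 0.3, 0], [0, 2, 0.3, 0], [0, 1.3, 0.2, 0], [2, 0, 0, 0], [3, 0, 0, 0], [2, 0, 0, 0], [1, 0, 0, 0], [0.3, 0, 0, 0]],
  ],
)

```text
clock: 12.85
tool_pos: [0.5192, -0.2143, 0.0816]
orientation: [-10.1, 89.9, 177.3]
force: [0.3, -0.3, 0.2]
opening: 0.0002
```

>>> move_arm(
  commands=[
    [[0.2, 0, 0, 0], [0.2, 0, 0, 0], [0.2, 0, 0, 0], [0.2, 0, 0, 0], [0.1, 0, 0, 0], [0, 0, 0, 0]],
  ],
)

```text
clock: 13.45
tool_pos: [0.5197, -0.2144, 0.0736]
orientation: [-153.3, 90.0, 34.1]
force: [-0.6, -0.6, -0.3]
opening: 0.0005
```

>>> move_arm(
  commands=[
    [[0.2, 0, 0, 0], [0.2, 0, 0, 0], [0.1, 0, 0, 0], [0.1, 0, 0, 0], [0, 0, 0, 0]],
  ],
)

```text
clock: 13.95
tool_pos: [0.52, -0.2145, 0.0677]
orientation: [155.4, 90.0, -17.2]
force: [-0.9, 0.2, 3.9]
opening: -0.0001
```

>>> move_arm(
  commands=[
    [[0.1, 0, 0, 0], [0, 0, 0, 0]],
  ],
)

```text
clock: 14.15
tool_pos: [0.52, -0.2144, 0.0667]
orientation: [156.6, 90.0, -16.0]
force: [0.3, 0.8, 3.5]
opening: 0.0007
```

>>> move_arm(
  commands=[
    [[0.1, 0, 0, 0], [0.05, 0, 0, 0], [0, 0, 0, 0]],
  ],
)

```text
clock: 14.45
tool_pos: [0.52, -0.2145, 0.0661]
orientation: [145.3, 89.9, -27.2]
force: [-2.2, 1.2, 12.9]
opening: 0.0005
```

The key has bottomed: the force jumped to 13 N at 0.066. Releasing and moving clear.

>>> move_arm(
  commands=[
    [[-0.2, 0, 0, 0], [-0.4, 0, 0, 0], [-1, 0, 0, 0], [-2, 0, 0, 0], [-3, 0, 0, 0], [-3, -1, 0, 0], [-2, -2, 0, 0], [-1, -2, 0, 0]],
  ],
)

```text
clock: 15.25
tool_pos: [0.5134, -0.1645, 0.1933]
orientation: [174.6, 89.9, 1.9]
force: [-0.2, 0.6, 0.1]
opening: 0.0004
```

>>> move_arm(
  commands=[
    [[-1, -3, 0, 0], [-1, -3.5, 0, 0], [-1, -3.5, 0, 0], [0, -3.5, 0, 0], [0, -3.5, 0, 0], [0, -2, 0, 0], [0, 0, 0, 0], [0, 0, 0, 0]],
  ],
)

```text
clock: 16.05
tool_pos: [0.4884, 0.0238, 0.2211]
orientation: [-1.4, 90.0, -173.9]
force: [-0.4, 0.1, 1.0]
opening: 0.0004
```

```bash
python3 chk.py w4; python3 - <<'E'
from h import *
z=np.load('w4.npz'); im,d=z['im'],z['d']; P=cloud(d,z['K'],z['T'])
H=P[...,2]
for n,c in dict(start=(.520,-.2155),aux=(.590,-.2075)).items():
    k=(np.hypot(P[...,0]-c[0],P[...,1]-c[1])<.007)&(d>0); print(n,k.sum(),np.median(H[k]))
E
```

```text
tcp u v z 0.03969036601446453 0.48733499766664146 0.22112756303678652 [-0.37368551  0.05783952  0.96042588]
board z@0 0.024621420904913663 slopes [-2.07169909e-05 -1.01014305e-04] 4425 0.024634604969400287
lip 468 [-0.06409357 -0.06083268 -0.05868883] 0.04439970635578294
jar top 0.020088026792477762 -0.0013523782239601649 0.07456281683056656
start 0 nan
aux 0 nan
  return _methods._mean(a, axis=axis, dtype=dtype,
  ret = ret.dtype.type(ret / rcount)
```

View pics/w4.png

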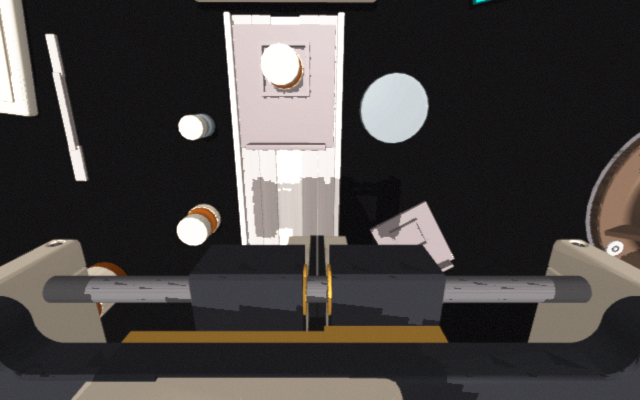

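The tray is home at (286,85) with the jar upright in its well, and the bystanders are in place. The keys were out of this view, so I'll check them from the fixed cameras and then hand in.

```bash
python3 - <<'E'
from h import *
ok=False
for n in('top','scene'):
    K,T=camT(n); im,d=snapshot(n); P=cloud(d,K,T); z0=cloud(np.load(n+'0.npz')['d'],K,T)
    for k,c in dict(start=(.520,-.2155),aux=(.590,-.2075)).items():
        f=lambda Q:np.median(Q[...,2][(np.hypot(Q[...,0]-c[0],Q[...,1]-c[1])<.007)&(Q[...,2]>.03)])
        print(n,k,f(z0),f(P))
print(get_obs()['force'])
print(close_job())
E
```

```text
top start 0.06968560805127688 0.07248255761989175
top aux 0.0670199670091236 0.0693791979397036
scene start 0.07207128968877685 0.07233287202264493
scene aux 0.07173332240049346 0.07146021314424744
[-0.29928066 -0.28074105  0.13815907]
the job is handed in; nothing more can be done
None
```

I pushed the grey tray home with the fingertips behind its lip, pressed the large key fully down and released it. I then moved the arm clear and handed the job in at about 16 s; no verdict was given.

- **Tray:** The push took about 2–3 N, and the force fell away when the tray dropped. The last wrist check showed the board top at 24.6 mm (30 mm before the drop), level, and about 1–2 mm from home along the rails. The jar was upright and within 2 mm of the well's centre.
- **Keys:** The large key reached its stop at z = 66.1 mm with 13 N, about 6 mm of travel. Afterwards the scene camera read both keys at their starting heights, 72.3 mm for the large and 71.5 mm for the small.
- **Bystanders:** Those in the last wrist view looked undisturbed, but I did not measure their positions again.
- **Checks that failed or disagreed:** The wrist camera could not see the keys at the end. The top camera's key heights were 2–3 mm higher after than before, which I put down to coarse readings at the key edges. The scene camera showed no change.

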